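Put the capsule tray back in its box the right way round

TASK

The tray of the small wooden coffee-capsule box has been put in back to front, so that its knob is inside at the back and the tray cannot close. Draw the tray right out, turn it round without spilling its two capsules, and slide it fully home with the knob facing out, its end board flush with the mouth of the box. Leave the other things on the worktop where they are.

Things in the scene. Friction and masses are not known exactly. Their poses are not given: they have to be found in the camera images.
- case: Pale wooden capsule box, the outer case: 164 long (x), 80 wide (y), top board 86 wide, 62 high. Fixed to the worktop; place and yaw vary. Origin: centre of its underside, z up. Open only at the -x end (the mouth, facing roughly to the robot's right). Inside: 64 wide (y -32 to 32), 49 high, from the inner floor 5 above the worktop to the underside of the top board at 54.
- mouth (a point): On the case: middle of the lower edge of its mouth, at inner floor height (x = -82, y = 0, z = 5 in the case's frame). The inner side edges of the mouth are slightly eased.
- back_wall (a point): On the case: inner face of its closed rear end, at inner floor height (x = +75, y = 0, z = 5 in the case's frame), so the case is 157 deep inside. A tray pushed home touches it.
- tray: Open-topped pale wooden tray that slides in the case like a drawer with light friction: 156 long (x), 60 wide (y), 45 high, 0.15 to 0.3 kg. Origin: centre of its underside, z up. A knob is on its -x end, the +x end is plain. Ends 8 thick, sides 6, bottom 5; two cross walls 31 high at x = -24 and 24 make three cells, the one at the plain end empty. Home: same yaw as the case.
- knob (a point): Middle of the head of the tray's steel knob (head 22 dia, about 9 long, neck 12 dia, axis along the tray's x): x = -95, y = 0, z = 26 in the tray's frame. The knob stands out 26 from the end board; against the back wall it keeps the reversed tray from closing.
- knob_face (a point): Lower middle of the outer face of the tray's knob end board: x = -78, y = 0, z = 0 in the tray's frame. At the start it is inside the case, towards the back wall; when home it lies 1 inside the mouth.
- plain_face (a point): Lower middle of the outer face of the tray's plain end board: x = 78, y = 0, z = 0 in the tray's frame. At the start the plain end stands 40 to 65 out of the mouth, free on both sides, so it can be held across the 60 mm width; when home it is at the back wall.
- pod_a: Aluminium coffee capsule, 37 dia x 28.5, loose, 15 g, standing wide end down in the tray's cell at the knob end. Origin: centre of its underside.
- pod_b: The same, standing in the tray's middle cell. Origin: centre of its underside.
- honey_jar: Bystander: honey jar with a black lid, 63 dia x 94, standing near the rear end of the case. Origin: centre of its underside.
- mug_tea: Bystander: striped mug, 88 x 118 x 92, standing beside the case on the robot's side. Origin: centre of its underside.
- kitchen_timer: Bystander: round kitchen timer, 70 dia x 51, to the right of the work. Origin: centre of its underside.
- plate: Bystander: plate, 200 dia x 20, to the right of the work. Origin: centre of its underside.
- coffee_tin: Bystander: coffee tin, 130 dia x 137, in the row at the back. Origin: centre of its underside.
- sugar_canister: Bystander: sugar canister with lid, 102 dia x 140, in the row at the back. Origin: centre of its underside.
- tuna_tin: Bystander: flat round food tin, 86 dia x 40, at the back. Origin: centre of its underside.
- pepper_shaker: Bystander: pepper shaker, 44 dia x 90, at the back. Origin: centre of its underside.

How it is judged:
By the outcome, as a careful person would: the job done as asked, in the order asked, and still so for the second after the job is handed in, with the robot touching nothing.
It also fails if it takes over 69 s, if anything falls off the work surface, if the arm or the gripper's body presses on something with over 40 N, if the wrist force passes 120 N, or if a joint passes its speed limit or range.

ROBOT

A 6-joint arm with a two-finger parallel gripper is mounted at the origin on a cart in front of the work surface, level with it; the furniture and walls round the work are solid. World frame = base frame: x ahead of the robot, y to its left, z up, the work surface at z = 0. Lengths are in m, angles in rad, forces in N, time in s.
With the tool pointing down it reaches from about 0.425 to 0.95 m from the base axis. Payload 3.5 kg.
Tool frame: the origin (TCP) lies midway between the tips of the shut fingers; the grasp point (between the pads) lies 19 mm behind it; z points along the fingers, y is the line along which they close (so a half turn about z gives the same grasp; the last joint's range is limited). The gripper opens to 85 mm and grips with 20 to 120 N. Pads are 22 mm wide; open, the fingers measure 114 mm over their backs; the gripper's body (76 mm by 85 mm) begins 54 mm behind the grasp point. The pads swing forward as they close: fully open they stand 13 mm farther back than shut.
Start: joints at [0.956, 0.286, 1.577, -0, 1.279, -0.15], TCP at [0.303, 0.603, 0.231] pointing down, gripper open.
Joint ranges: [-2.77, 2.77], [-0.9, 2.22], [0.21, 2.48], [-1.53, 4.67], [0.24, 2.81], [-2.84, 2.84]. Speed limits (rad/s): [2.79, 2.79, 3.14, 3.14, 3.14, 3.14].

INTERFACE

Orientations are given as a unit quaternion [x, y, z, w].
In Python, from plant import ctrl gives the robot as it stands. The module is installed in compiled form; this text tells all that it offers.
- The arm moves only by the shell command python3 -m inch 'ROWS' [FORCE]. ROWS is JSON, a list of rows, each a list of 5 numbers: the closure, from 0 (fully open) to 1 (shut), then the shift along the tool's x, y, z in m, then the turn about the tool's z in degrees. A call has 1 to 5 rows; each row is the pose to reach, as a shift and turn from the pose commanded when the call began, along the tool's axes at that moment; what a row does not reach only later rows make up. A row lasts 1/12 s, in which the tool goes at most 41.7 mm and 7.16 degrees, less where a joint would pass 70% of its speed; a pose out of reach is approached as far as the arm can. A call with a gripper value outside its range is refused whole. The fingers move at their own pace and stop on an object; FORCE is the grip in N (left out, the last holds). Time passes only in rows, so rows that repeat a pose let the fingers close. It gives the time, the measured TCP pose, the force, the opening and the grip force at its end, in the units of the state.
- ctrl.get_state(): the state, without advancing time (a new reading comes with each control period).
- ctrl.read_camera(name): name is "scene" or "top" or "wrist"; returns a dict with "pixels" (420x560x3 uint8, red, green, blue), "depth" (420x560 float32, m along the optical axis (not along the pixel's ray), 0 where there is no reading), "fx", "fy", "cx", "cy" (pixels), "D" ([k1, k2, p1, p2, k3] as OpenCV has them; the pictures are not rectified), "xyz" and "rotation" of the camera in the world; the wrist camera has in their place "mount" (4x4, takes a point from camera to tool coordinates, whose origin is the TCP and whose axes are the flange's). Camera axes: x right, y down, z forward; pixel columns grow to the right and rows downward; lengths in m; the calibration is good to about 2 mm. A picture is of the moment at which its call begins: read the wrist's pose just before it.
- ctrl.sign_off(): hands the job in; it is judged then, once.
Trained networks look in a picture, given as the dict that the camera call returned (one of the last four; its "shot" number tells which), for a name from the list of things; names that differ only in an ending like _2 or _b are one class to them, and where a whole thing is asked for, a point or a joint stands for the part that bears it (a point fixed in the world has none). Each returns a list of dicts, best first, with "score" (0 to 1); they miss things now and then, are a little off and sometimes report something else, mostly with a low value. They report only what shows in the picture. A call takes as long as a camera call.
- ctrl.spot_in(query, picture): "at" ([column, row] in pixels, amid what is visible of it).
- ctrl.tip_of(query, picture): "at" ([column, row] in pixels: a listed point, or the origin of a listed thing).
The state is a dict: "time": time; "qpos": joint angles; "dq": joint speeds; "joint_efforts": joint torques, N m; "eef_pos": TCP position; "tcp_rot": TCP orientation; "contact_force": force on the tool from outside, world axes, zero at the start; "wrist_torque": the same for the moment, N m; "opening": opening from 0.0 (shut) to 1.0 (fully open); "finger_force": force on a finger pad.
Only numpy, scipy, OpenCV 4.12 (cv2) and the standard library are available. Lean on these libraries where they do the work, as an engineer would, in place of code of your own. Each camera call takes 0.05 s, during which the arm holds its last target. There are 200 camera calls.

## Working session

There is one attempt and no reset: what is moved stays moved. The work goes in short steps, Python scripts to look and compute and a shell command to move; the robot and the scene stay as the last step left them, time stands still between calls to the robot, and variables do not carry over. Pictures are saved under pics/ and viewed, at most 10 in all, crops included, and the job is handed in when it is done.

```bash
mkdir -p pics; cat > h.py <<'E'
import numpy as np, cv2
from plant import ctrl
from scipy.spatial.transform import Rotation as R
def pose():
    s=ctrl.get_state(); return np.array(s["eef_pos"]),R.from_quat(s["tcp_rot"])
def cam(n):
    p,r=pose(); c=ctrl.read_camera(n)
    if n=="wrist":
        M=np.array(c["mount"]); T=np.eye(4);T[:3,:3]=r.as_matrix();T[:3,3]=p; T=T@M
    else:
        T=np.eye(4);m=np.array(c["rotation"]); T[:3,:3]=m if m.shape==(3,3) else R.from_quat(m).as_matrix();T[:3,3]=c["xyz"]
    c["T"]=T; c["K"]=np.array([[c["fx"],0,c["cx"]],[0,c["fy"],c["cy"]],[0,0,1]]); return c
def save(c,n): cv2.imwrite("pics/"+n,c["pixels"][:,:,::-1])
def ray(c,uv):
    q=cv2.undistortPoints(np.array(uv,float).reshape(-1,1,2),c["K"],np.array(c["D"],float)).reshape(-1,2)
    return np.c_[q,np.ones(len(q))]
def atz(c,uv,z):
    d=ray(c,uv)@c["T"][:3,:3].T; o=c["T"][:3,3]; return o+d*((z-o[2])/d[:,2])[:,None]
def atd(c,uv):
    uv=np.array(uv).reshape(-1,2); i=np.round(uv).astype(int); d=c["depth"][i[:,1],i[:,0]]
    return (ray(c,uv)*d[:,None])@c["T"][:3,:3].T+c["T"][:3,3]
def cloud(c,step=1):
    v,u=np.mgrid[0:420:step,0:560:step]; uv=np.c_[u.ravel(),v.ravel()]
    P=atd(c,uv); ok=c["depth"][uv[:,1],uv[:,0]]>0; return P[ok],uv[ok]
def img(c,P):
    P=np.array(P,float).reshape(-1,3); Q=(P-c["T"][:3,3])@c["T"][:3,:3]
    return cv2.projectPoints(Q,np.zeros(3),np.zeros(3),c["K"],np.array(c["D"],float))[0].reshape(-1,2)
E
python3 - <<'E'
from h import *
np.set_printoptions(precision=3,suppress=True)
s=ctrl.get_state();print(s)
ims=[]
for n in("scene","top"):
    c=cam(n);save(c,n+"0.png");print(n,c["T"][:3,3],c["T"][:3,2])
    for q in("mouth","back_wall","plain_face","case","tray","pod_a","mug_tea","honey_jar","kitchen_timer","plate","coffee_tin","sugar_canister","tuna_tin","pepper_shaker"):
        t=ctrl.tip_of(q,c)[:2]
        for k in t: print(q,round(k["score"],2),np.round(k["at"]),atd(c,k["at"])[0],atz(c,[k["at"]],0.0)[0])
E
```

```text
{'time': 0.0, 'qpos': array([ 0.956,  0.287,  1.578, -0.   ,  1.279, -0.15 ]), 'dq': array([ 0.001,  0.   ,  0.001,  0.001, -0.001,  0.003]), 'joint_efforts': array([ -0.001, -40.599, -29.262,  -0.   ,   0.006,  -0.   ]), 'eef_pos': array([0.302, 0.603, 0.23 ]), 'tcp_rot': array([ 0.23 ,  0.973, -0.001, -0.   ]), 'contact_force': array([ 0.19 , -0.079, -0.15 ]), 'wrist_torque': array([ 0.007,  0.024, -0.024]), 'finger_force': 0.0, 'opening': 1.0030534877480597}
scene [-0.138 -0.525  0.979] [ 0.582  0.375 -0.722]
mouth 0.75 [221. 223.] [0.51  0.088 0.01 ] [0.517 0.094 0.   ]
back_wall 0.9 [188. 193.] [0.51  0.194 0.067] [0.558 0.247 0.   ]
plain_face 0.72 [236. 230.] [0.511 0.034 0.016] [0.522 0.043 0.   ]
case 0.8 [205. 209.] [0.491 0.119 0.062] [0.534 0.163 0.   ]
tray 0.86 [216. 218.] [0.501 0.094 0.037] [0.526 0.118 0.   ]
pod_a 0.62 [219. 218.] [0.509 0.091 0.029] [ 0.529  0.109 -0.   ]
pod_a 0.27 [375. 228.] [ 0.683 -0.281  0.064] [ 0.74  -0.264  0.   ]
mug_tea 0.85 [155. 218.] [0.405 0.219 0.047] [0.432 0.257 0.   ]
honey_jar 0.81 [176. 184.] [0.523 0.25  0.061] [0.567 0.302 0.
[... 1050 characters left out ...]
0.63 [209. 221.] [0.534 0.156 0.065] [0.534 0.166 0.   ]
mug_tea 0.78 [178. 250.] [0.445 0.256 0.03 ] [0.443 0.263 0.   ]
honey_jar 0.98 [167. 215.] [0.553 0.276 0.095] [0.554 0.301 0.   ]
kitchen_timer 0.94 [363. 193.] [ 0.62  -0.321  0.034] [ 0.622 -0.327  0.   ]
kitchen_timer 0.22 [224. 225.] [0.522 0.11  0.064] [0.522 0.118 0.   ]
plate 0.71 [390. 240.] [ 0.471 -0.408  0.01 ] [ 0.47  -0.411  0.   ]
coffee_tin 0.67 [342. 153.] [ 0.729 -0.242  0.135] [ 0.75  -0.262  0.   ]
sugar_canister 0.67 [216. 159.] [0.717 0.125 0.127] [0.735 0.144 0.   ]
tuna_tin 0.71 [272. 150.] [ 0.756 -0.037  0.04 ] [ 0.762 -0.037  0.   ]
pepper_shaker 0.69 [300. 145.] [ 0.769 -0.123  0.05 ] [ 0.778 -0.126  0.   ]
```

View pics/top0.png

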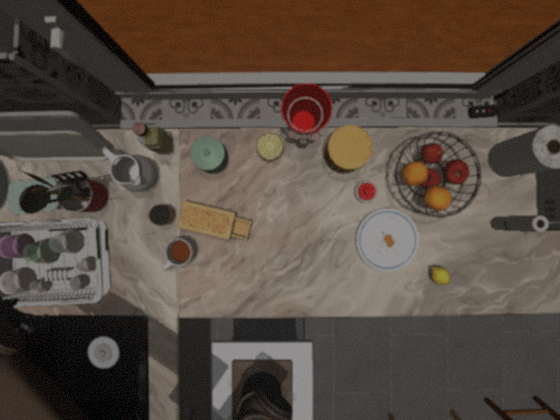

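View pics/scene0.png

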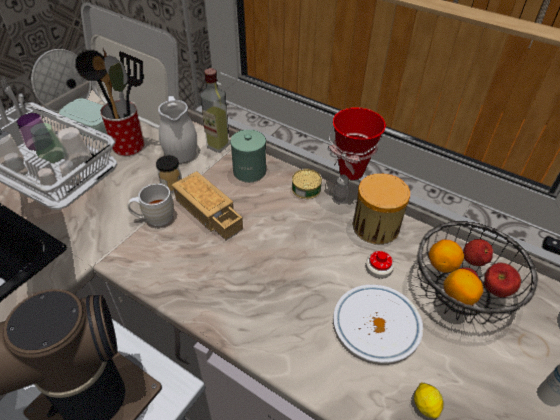

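The top view shows the case at about px (208,220), the tray's plain end out at about (242,228), and free counter from columns 255–350. The scene view agrees. Next I move to above the tray end and look with the wrist camera.

```bash
python3 - <<'E'
from h import *
np.set_printoptions(precision=3,suppress=True)
c=cam("top");P,uv=cloud(c)
m=(abs(P[:,0]-.535)<.07)&(abs(P[:,1]-.12)<.13)
for lo,hi in((.052,.075),):
    Q=P[m&(P[:,2]>lo)&(P[:,2]<hi)];print(len(Q),np.median(Q[:,2]),cv2.minAreaRect((Q[:,:2]*1000).astype(np.float32)))
Q=P[m&(P[:,2]>.035)&(P[:,2]<.052)&(P[:,1]<.08)];print(len(Q),cv2.minAreaRect((Q[:,:2]*1000).astype(np.float32)))
p,r=pose(); print((r.inv().apply(np.array([.515,.03,.25])-p)),r.as_matrix())
w=cam("wrist");print(np.array(w["mount"]))
E
```

```text
1570 0.06305735915832533 ((514.119384765625, 146.03497314453125), (219.95526123046875, 123.64192199707031), 76.5981216430664)
83 ((518.5955810546875, 59.46159362792969), (54.14049530029297, 71.08442687988281), 76.28459167480469)
[-0.447 -0.417 -0.019] [[-0.894  0.448 -0.   ]
 [ 0.448  0.894 -0.   ]
 [ 0.    -0.    -1.   ]]
[[ 0.    -0.949 -0.314  0.081]
 [ 1.     0.     0.    -0.001]
 [-0.    -0.314  0.949 -0.142]
 [ 0.     0.     0.     1.   ]]
```

```bash
python3 -m inch '[[0,-0.03,-0.028,0,0],[0,-0.06,-0.056,0,0],[0,-0.09,-0.084,0,0],[0,-0.12,-0.112,0,0],[0,-0.15,-0.14,0,0]]' 80
python3 -m inch '[[0,-0.03,-0.028,0,0],[0,-0.06,-0.056,0,0],[0,-0.09,-0.084,0,0],[0,-0.12,-0.112,0,0],[0,-0.15,-0.14,0,0]]'
python3 -m inch '[[0,-0.03,-0.028,0,0],[0,-0.06,-0.056,0,0],[0,-0.09,-0.084,0,0],[0,-0.12,-0.112,0,0],[0,-0.15,-0.14,0,0]]'
python3 -m inch '[[0,0,0,0,7],[0,0,0,0,14],[0,0,0,0,21],[0,0,0,0,28],[0,0,0,0,35]]'
python3 -m inch '[[0,0,0,0,7],[0,0,0,0,14],[0,0,0,0,21],[0,0,0,0,28],[0,0,0,0,35]]'
python3 -m inch '[[0,0,0,0,7],[0,0,0,0,7]]'
python3 - <<'E'
from h import *
np.set_printoptions(precision=4,suppress=True)
s=ctrl.get_state();print(s["time"],s["qpos"],s["eef_pos"]); p,r=pose();print(r.as_matrix())
c=cam("wrist");save(c,"w1.png")
P,uv=cloud(c)
np.savez("w1.npz",P=P,uv=uv)
for q in("mouth","plain_face","pod_a"):
    for k in ctrl.tip_of(q,c)[:2]:
        print(q,round(k["score"],2),np.round(k["at"]),atd(c,k["at"])[0],atz(c,[k["at"]],0.005)[0])
E
```

```text
time: 2.02
eef_pos: [0.374, 0.4094, 0.2314]
tcp_rot: [0.23, 0.973, 0.0, 0.0]
contact_force: [1.0, -0.1, -1.1]
opening: 0.998
finger_force: 0.0
time: 2.43
eef_pos: [0.4455, 0.2168, 0.2317]
tcp_rot: [0.23, 0.973, 0.0, 0.0]
contact_force: [0.0, 0.9, 1.2]
opening: 0.997
finger_force: 0.0
time: 2.85
eef_pos: [0.5169, 0.0242, 0.2318]
tcp_rot: [0.23, 0.973, 0.0, 0.001]
contact_force: [1.7, 0.3, 0.4]
opening: 0.999
finger_force: 0.0
time: 3.27
eef_pos: [0.5166, 0.0259, 0.2314]
tcp_rot: [0.515, 0.857, 0.0, 0.0]
contact_force: [-0.1, -0.4, 0.3]
opening: 0.998
finger_force: 0.0
time: 3.68
eef_pos: [0.5165, 0.0262, 0.2315]
tcp_rot: [0.749, 0.663, 0.0, 0.0]
contact_force: [-0.2, -0.3, 0.3]
opening: 1.003
finger_force: 0.0
time: 3.85
eef_pos: [0.5165, 0.0262, 0.2315]
tcp_rot: [0.787, 0.617, 0.0, 0.0]
contact_force: [-0.6, -0.1, -0.0]
opening: 1.001
finger_force: 0.0
3.85 [-0.1456 -0.0656  1.96   -0.      1.2469  0.0944] [0.5165 0.0262 0.2315]
[[ 0.2377  0.9713  0.0003]
 [ 0.9713 -0.2377 -0.    ]
 [ 0.      0.0003 -1.    ]]
plain_face 0.57 [274. 172.] [0.5077 0.0399 0.0516] [0.5037 0.0305 0.005 ]
```

View pics/w1.png

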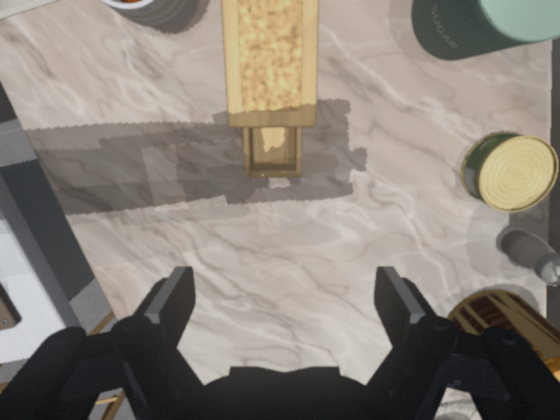

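The wrist view shows the case top at px (228–318, 0–126), the tray's plain end at (245–301, 126–177), the tray end's cell empty, and clear space for the fingers.

```bash
cat >> h.py <<'E'
def rep(P,name,p,r):
    q=P[:, :2]*1000; rc=cv2.minAreaRect(q.astype(np.float32)); b=cv2.boxPoints(rc)/1000
    b3=np.c_[b,np.full(4,p[2])]; print(name,len(P),"z",np.median(P[:,2]).round(4),"rect",np.round(rc,1) if 0 else rc)
    print("  corners tool-frame mm",np.round(r.inv().apply(b3-p)[:,:2]*1000,1).tolist())
E
python3 - <<'E'
from h import *
np.set_printoptions(precision=4,suppress=True)
d=np.load("w1.npz");P,uv=d["P"],d["uv"];p,r=pose()
u,v=uv.T
m=(u>215)&(u<330)&(v<140)&(P[:,2]>.055)&(P[:,2]<.075); rep(P[m],"case top",p,r)
# long edges lines: fit left/right edge
rows=[(P[m&(v==k)][0],P[m&(v==k)][-1]) for k in range(10,120,2)]
for j in(0,1):
    E=np.array([a[j][:2] for a in rows]); f=cv2.fitLine((E*1000).astype(np.float32),cv2.DIST_HUBER,0,.01,.01).ravel(); print(np.degrees(np.arctan2(f[1],f[0])),f)
m=(u>235)&(u<310)&(v>120)&(v<185)&(P[:,2]>.04)&(P[:,2]<.0545); rep(P[m],"tray top",p,r)
E
```

```text
case top 11820 z 0.063 rect ((530.662109375, 138.37368774414062), (108.3832778930664, 86.84329986572266), 76.71610260009766)
  corners tool-frame mm [[58.0, -55.7], [58.3, 31.2], [166.7, 30.8], [166.4, -56.1]]
76.84045 [  0.2277   0.9737 486.2122 134.3033]
76.49425 [  0.2335   0.9723 572.347  129.5842]
tray top 1045 z 0.0496 rect ((511.55914306640625, 59.69020080566406), (51.96870040893555, 59.999244689941406), 76.20304107666016)
  corners tool-frame mm [[5.5, -42.8], [5.2, 17.2], [57.2, 17.5], [57.5, -42.5]]
```

```bash
python3 -m inch '[[0,0.022,-0.0125,0.03,-0.4],[0,0.022,-0.0125,0.06,-0.4],[0,0.022,-0.0125,0.09,-0.4],[0,0.022,-0.0125,0.12,-0.4],[0,0.022,-0.0125,0.15,-0.4]]' 80
python3 -m inch '[[0,0,0,0.025,0],[0,0,0,0.045,0],[0,0,0,0.06,0],[0,0,0,0.069,0],[0,0,0,0.069,0]]'
python3 -m inch '[[1,0,0,0,0],[1,0,0,0,0],[1,0,0,0,0],[1,0,0,0,0],[1,0,0,0,0]]'
python3 -m inch '[[1,0,0,0,0],[1,0,0,0,0],[1,0,0,0,0]]'
```

```text
time: 4.47
eef_pos: [0.5096, 0.0508, 0.0804]
tcp_rot: [0.783, 0.622, 0.0, 0.0]
contact_force: [0.8, -0.4, 0.4]
opening: 0.997
finger_force: 0.0
time: 4.88
eef_pos: [0.508, 0.0507, 0.0103]
tcp_rot: [0.784, 0.621, -0.002, -0.001]
contact_force: [-0.8, -0.2, -0.6]
opening: 1.002
finger_force: 0.0
time: 5.3
eef_pos: [0.5109, 0.0504, 0.014]
tcp_rot: [0.784, 0.621, 0.001, 0.001]
contact_force: [-1.0, -1.7, 5.0]
opening: 0.691
finger_force: 85.9
time: 5.55
eef_pos: [0.5109, 0.0504, 0.014]
tcp_rot: [0.784, 0.621, 0.001, 0.001]
contact_force: [0.2, -0.1, 5.7]
opening: 0.688
finger_force: 86.0
```

```bash
python3 -m inch '[[1,0,0,-0.002,0],[1,-0.006,0,-0.002,0],[1,-0.016,0,-0.002,0],[1,-0.026,0,-0.002,0],[1,-0.036,0,-0.002,0]]'
python3 -m inch '[[1,-0.012,0,0,0],[1,-0.024,0,0,0],[1,-0.036,0,0,0],[1,-0.048,0,0,0],[1,-0.06,0,0,0]]'
python3 -m inch '[[1,-0.012,0,0,0],[1,-0.024,0,0,0],[1,-0.036,0,0,0],[1,-0.046,0,0,0],[1,-0.054,0,0,0]]'
python3 -m inch '[[1,-0.006,0,0,0],[1,-0.01,0,-0.002,0],[1,-0.01,0,-0.008,0],[1,-0.01,0,-0.014,0],[1,-0.01,0,-0.016,0]]'
python3 - <<'E'
from h import *
np.set_printoptions(precision=4,suppress=True)
print(ctrl.get_state()["qpos"])
c=cam("wrist");save(c,"w2.png")
c=cam("scene");cv2.imwrite("pics/s2.png",cv2.resize(c["pixels"][130:290,120:400,::-1],None,fx=2.5,fy=2.5))
E
```

```text
time: 5.97
eef_pos: [0.5009, 0.0146, 0.0142]
tcp_rot: [0.784, 0.621, 0.0, -0.0]
contact_force: [-0.3, -0.0, -0.6]
opening: 0.688
finger_force: 86.3
time: 6.38
eef_pos: [0.4871, -0.0443, 0.0142]
tcp_rot: [0.784, 0.621, -0.0, -0.0]
contact_force: [0.3, 0.7, -0.7]
opening: 0.694
finger_force: 86.3
time: 6.8
eef_pos: [0.4746, -0.0968, 0.0141]
tcp_rot: [0.784, 0.621, -0.0, -0.0]
contact_force: [0.5, 0.8, -1.7]
opening: 0.693
finger_force: 86.1
time: 7.22
eef_pos: [0.4738, -0.1052, 0.0317]
tcp_rot: [0.784, 0.621, 0.001, 0.001]
contact_force: [-0.0, -0.3, -3.4]
opening: 0.689
finger_force: 86.2
[-0.428   0.1406  2.162   0.0002  0.8367 -0.1977]
```

View pics/s2.png

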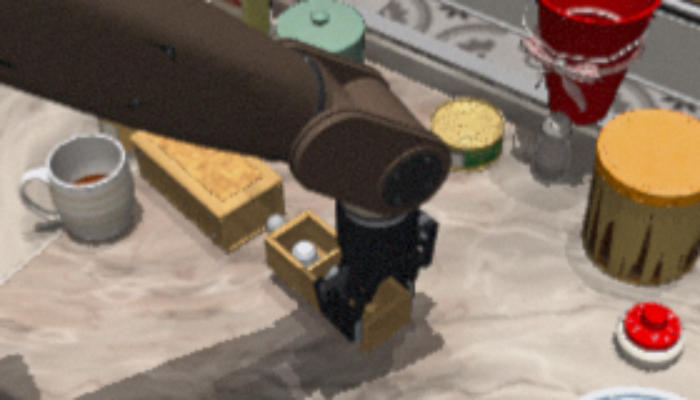

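The tray is clear of the mouth with a capsule visible in a cell. I turn it clockwise by 90° and set it down.

```bash
python3 -m inch '[[1,0,0,0,2],[1,0,0,0,6],[1,0,0,0,12],[1,0,0,0,18],[1,0,0,0,24]]'
python3 -m inch '[[1,0,0,0,6],[1,0,0,0,12],[1,0,0,0,18],[1,0,0,0,24],[1,0,0,0,30]]'
python3 -m inch '[[1,0,0,0,6],[1,0,0,0,12],[1,0,0,0,18],[1,0,0,0,24],[1,0,0,0,28]]'
python3 -m inch '[[1,0,0,0,4],[1,0,0,0,7],[1,0,0,0,8],[1,0,0,0.006,8],[1,0,0,0.012,8]]'
python3 -m inch '[[1,0,0,0.005,0],[1,0,0,0.009,0],[1,0,0,0.012,0],[1,0,0,0.012,0]]'
```

```text
time: 7.73
eef_pos: [0.4728, -0.1047, 0.0303]
tcp_rot: [0.897, 0.442, -0.0, -0.0]
contact_force: [-0.9, -0.1, -1.8]
opening: 0.691
finger_force: 86.1
time: 8.15
eef_pos: [0.4727, -0.1046, 0.0302]
tcp_rot: [0.981, 0.195, -0.0, -0.0]
contact_force: [-0.1, 0.6, -2.7]
opening: 0.689
finger_force: 86.1
time: 8.57
eef_pos: [0.4726, -0.1045, 0.0301]
tcp_rot: [0.999, -0.048, -0.001, -0.0]
contact_force: [-0.2, 0.6, -2.7]
opening: 0.695
finger_force: 86.1
time: 8.98
eef_pos: [0.4732, -0.105, 0.0182]
tcp_rot: [0.993, -0.115, 0.0, 0.0]
contact_force: [-0.3, 0.1, -2.8]
opening: 0.692
finger_force: 86.1
time: 9.32
eef_pos: [0.4732, -0.1053, 0.009]
tcp_rot: [0.993, -0.115, -0.001, -0.0]
contact_force: [-11.0, 4.7, 21.8]
opening: 0.691
finger_force: 88.9
```

```bash
python3 -m inch '[[0,0,0,-0.001,0],[0,0,0,-0.001,0],[0,0,0,-0.001,0],[0,0,0,-0.001,0],[0,0,0,-0.001,0]]'
python3 -m inch '[[0,0,0,-0.015,0],[0,0,0,-0.045,0],[0,0,0,-0.08,0],[0,0,0,-0.12,0],[0,0,0,-0.16,0]]'
python3 -m inch '[[0,0.025,0,0,-7],[0,0.05,0,0,-14],[0,0.08,0,0,-21],[0,0.11,0,0,-28],[0,0.12,0,0,-35]]'
python3 -m inch '[[0,0,0,0,-7],[0,0,0,0,-14],[0,0,0,0,-21],[0,0,0,0,-28],[0,0,0,0,-35]]'
python3 -m inch '[[0,0,0,0,-7],[0,0,0,0,-14],[0,0,0,0,-21],[0,0,0,0,-28],[0,0,0,0,-35]]'
python3 -m inch '[[0,0,0,0,-7],[0,0,0,0,-14],[0,0,0,0,-21],[0,0,0,0,-28],[0,0,0,0,-35]]'
python3 -m inch '[[0,0,0,0,-7],[0,0,0,0,-14],[0,0,0,0,-21],[0,0,0,0,-28],[0,0,0,0,-35]]'
python3 -m inch '[[0,0,0,0,-5],[0,0,0,0,-5]]'
python3 - <<'E'
from h import *
np.set_printoptions(precision=4,suppress=True)
s=ctrl.get_state();print(s["time"],s["qpos"],s["eef_pos"]); p,r=pose();print(r.as_matrix()[:2,0])
c=cam("wrist");save(c,"w3.png")
P,uv=cloud(c);np.savez("w3.npz",P=P,uv=uv)
for q in("knob","plain_face","pod_a"):
    for k in ctrl.tip_of(q,c)[:2]:
        print(q,round(k["score"],2),np.round(k["at"]),atd(c,k["at"])[0])
m=(P[:,2]>.035)&(P[:,2]<.055)&(abs(P[:,0]-.54)<.13)&(abs(P[:,1]+.12)<.07);rep(P[m],"tray",p,r)
E
```

```text
time: 9.73
eef_pos: [0.4729, -0.1052, 0.007]
tcp_rot: [0.993, -0.115, -0.0, -0.0]
contact_force: [-0.8, 0.9, 0.3]
opening: 1.002
finger_force: 0.0
time: 10.15
eef_pos: [0.4721, -0.1048, 0.1681]
tcp_rot: [0.993, -0.115, -0.001, -0.0]
contact_force: [1.4, -0.1, -0.5]
opening: 0.998
finger_force: 0.0
time: 10.57
eef_pos: [0.5927, -0.1337, 0.1673]
tcp_rot: [0.981, 0.192, 0.001, 0.001]
contact_force: [-0.4, 1.4, 0.2]
opening: 1.002
finger_force: 0.0
time: 10.98
eef_pos: [0.5896, -0.1326, 0.1665]
tcp_rot: [0.878, 0.478, -0.0, -0.0]
contact_force: [0.5, 0.1, -0.5]
opening: 1.002
finger_force: 0.0
time: 11.4
eef_pos: [0.5896, -0.1326, 0.1667]
tcp_rot: [0.694, 0.72, -0.0, -0.0]
contact_force: [-0.9, -0.7, 0.4]
opening: 0.997
finger_force: 0.0
time: 11.82
eef_pos: [0.5896, -0.1326, 0.1667]
tcp_rot: [0.445, 0.895, -0.0, -0.0]
contact_force: [-0.2, 0.5, 0.4]
opening: 0.998
finger_force: 0.0
time: 12.23
eef_pos: [0.5896, -0.1326, 0.1667]
tcp_rot: [0.155, 0.988, 0.0, -0.0]
contact_force: [0.4, -0.1, -0.8]
opening: 0.998
finger_force: 0.0
time: 12.4
eef_pos: [0.5896, -0.1326, 0.1667]
tcp_rot: [0.115, 0.993, 0.0, -0.0]
contact_force: [0.1, -1.0, 0.1]
opening: 1.0
finger_force: 0.0
12.4 [-0.389   0.1933  1.8108  0.      1.1384 -1.7303] [ 0.5896 -0.1326  0.1667]
[-0.9738  0.2275]
knob 0.71 [285. 231.] [ 0.6212 -0.1396  0.0379]
plain_face 0.61 [284.  39.] [ 0.464  -0.1041  0.0419]
pod_a 0.95 [283. 130.] [ 0.5315 -0.1205  0.0332]
pod_a 0.61 [285. 182.] [ 0.5763 -0.1293  0.0331]
tray 4748 z 0.0445 rect ((544.0279541015625, -122.38345336914062), (60.384132385253906, 180.39047241210938), 76.78810119628906)
  corners tool-frame mm [[136.9, -30.5], [-43.5, -30.7], [-43.5, 29.7], [136.8, 29.9]]
```

View pics/w3.png

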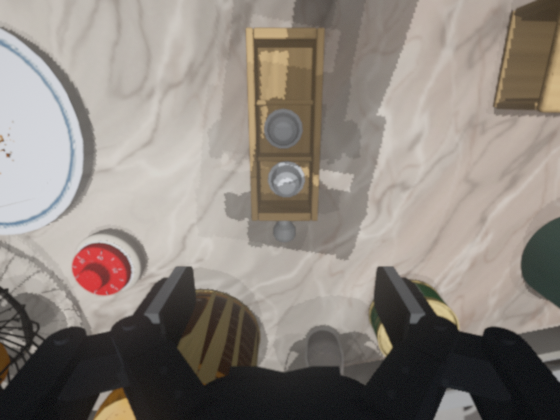

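Tray stands on the counter with both capsules upright at px (283,130) and (285,182), and the knob at (285,231). I grasp the knob end across the width.

```bash
python3 -m inch '[[0,-0.006,0,0.03,0],[0,-0.006,0,0.06,0],[0,-0.006,0,0.09,0],[0,-0.006,0,0.12,0],[0,-0.006,0,0.14,0]]' 90
python3 -m inch '[[0,0,0,0.01,0],[0,0,0,0.0155,0],[0,0,0,0.0155,0],[1,0,0,0.0155,0],[1,0,0,0.0155,0]]'
python3 -m inch '[[1,0,0,0,0],[1,0,0,0,0],[1,0,0,0,0],[1,0,0,0,0],[1,0,0,0,0]]'
python3 -m inch '[[1,0,0,-0.003,0],[1,0,0,-0.008,0],[1,0,0,-0.014,0],[1,0,0,-0.019,0],[1,0,0,-0.02,0]]'
```

```text
time: 13.02
eef_pos: [0.594, -0.1334, 0.0241]
tcp_rot: [0.116, 0.993, 0.0, -0.002]
contact_force: [-0.5, 0.7, -0.3]
opening: 1.001
finger_force: 0.0
time: 13.43
eef_pos: [0.5971, -0.1346, 0.0138]
tcp_rot: [0.115, 0.993, -0.0, 0.002]
contact_force: [0.4, 0.1, 0.2]
opening: 0.753
finger_force: 0.0
time: 13.85
eef_pos: [0.5976, -0.1347, 0.0143]
tcp_rot: [0.115, 0.993, -0.001, 0.002]
contact_force: [0.2, -0.4, 6.5]
opening: 0.69
finger_force: 97.4
time: 14.27
eef_pos: [0.596, -0.1342, 0.0328]
tcp_rot: [0.115, 0.993, -0.0, 0.001]
contact_force: [0.7, 0.4, -2.8]
opening: 0.685
finger_force: 96.6
```

```bash
python3 -m inch '[[1,0,0,0,2],[1,0,0,0,6],[1,0,0,0,12],[1,0,0,0,18],[1,0,0,0,24]]'
python3 -m inch '[[1,0,0,0,6],[1,0,0,0,12],[1,0,0,0,18],[1,0,0,0,24],[1,0,0,0,30]]'
python3 -m inch '[[1,0,0,0,6],[1,0,0,0,12],[1,0,0,0,18],[1,0,0,0,24],[1,0,0,0,28]]'
python3 -m inch '[[1,0,0,0,4],[1,0,0,0,7],[1,0,0,0,8.2],[1,0,0,0,8.2],[1,0,0,0,8.2]]'
python3 - <<'E'
from h import *
np.set_printoptions(precision=4,suppress=True)
s=ctrl.get_state();print(s["time"],s["qpos"]); p,r=pose()
x=r.as_matrix()[:,0];print("yaw",np.degrees(np.arctan2(x[1],x[0])))
mouth=np.array([.5184,.0854,p[2]]);print("mouth in tool mm",r.inv().apply(mouth-p)*1000)
E
```

```text
time: 14.68
eef_pos: [0.5953, -0.134, 0.0316]
tcp_rot: [0.322, 0.947, -0.0, -0.0]
contact_force: [0.1, 0.1, -2.3]
opening: 0.686
finger_force: 96.7
time: 15.1
eef_pos: [0.5953, -0.134, 0.0316]
tcp_rot: [0.556, 0.831, -0.0, -0.0]
contact_force: [0.7, -0.1, -2.2]
opening: 0.685
finger_force: 96.7
time: 15.52
eef_pos: [0.5952, -0.134, 0.0316]
tcp_rot: [0.74, 0.672, -0.0, -0.0]
contact_force: [-1.7, 0.2, -3.1]
opening: 0.691
finger_force: 96.6
time: 15.93
eef_pos: [0.5954, -0.134, 0.0317]
tcp_rot: [0.785, 0.62, -0.0, -0.0]
contact_force: [0.7, 0.4, -1.8]
opening: 0.681
finger_force: 96.6
15.9333 [-0.3874  0.3817  1.8563 -0.0003  0.9041 -0.154 ]
yaw 76.63656790366592
mouth in tool mm [ 195.6729 -125.6043    0.0445]
```

```bash
python3 -m inch '[[1,0,-0.01,0,0],[1,0.004,-0.028,0,0],[1,0.01,-0.048,0,0],[1,0.016,-0.068,0,0],[1,0.022,-0.088,0,0]]'
python3 -m inch '[[1,0.002,-0.018,0.002,0],[1,0.002,-0.03,0.006,0],[1,0.002,-0.036,0.01,0],[1,0.002,-0.0375,0.0105,0],[1,0.002,-0.0375,0.0105,0]]'
python3 - <<'E'
from h import *
np.set_printoptions(precision=4,suppress=True)
s=ctrl.get_state();print(s["time"],s["eef_pos"]); p,r=pose()
c=cam("wrist");save(c,"w4.png");P,uv=cloud(c);np.savez("w4.npz",P=P,uv=uv)
Q=r.inv().apply(P-p)*1000
m=(abs(Q[:,1])<60)&(P[:,2]>.056)&(P[:,2]<.07)&(Q[:,0]>140);rep(P[m],"case",p,r)
m=(abs(Q[:,1])<36)&(P[:,2]>.045)&(P[:,2]<.057)&(Q[:,0]>40)&(Q[:,0]<158);rep(P[m],"tray",p,r)
for x in range(40,145,20):
    k=m&(abs(Q[:,0]-x)<3);print(x,Q[k,1].min(),Q[k,1].max(),P[k,2].mean()) if k.any() else 0
for x in range(175,260,20):
    k=(abs(Q[:,0]-x)<3)&(P[:,2]>.056)&(P[:,2]<.07)&(abs(Q[:,1])<60);print(x,Q[k,1].min(),Q[k,1].max(),P[k,2].mean()) if k.any() else 0
E
```

```text
time: 16.35
eef_pos: [0.5142, -0.0918, 0.0318]
tcp_rot: [0.785, 0.62, -0.0, -0.0]
contact_force: [-0.4, 0.7, -1.5]
opening: 0.685
finger_force: 96.9
time: 16.77
eef_pos: [0.4791, -0.0816, 0.0212]
tcp_rot: [0.785, 0.62, -0.0, -0.0]
contact_force: [0.8, 0.1, -2.0]
opening: 0.686
finger_force: 97.0
16.7667 [ 0.4791 -0.0816  0.0212]
case 0 z nan rect ((0.0, 0.0), (0.0, 0.0), 0.0)
  corners tool-frame mm [[-31.8, -484.9], [-31.8, -484.9], [-31.8, -484.9], [-31.8, -484.9]]
tray 8728 z 0.0515 rect ((496.1875305175781, -7.206233978271484), (72.6210708618164, 60.6690788269043), 76.57913208007812)
  corners tool-frame mm [[40.0, -31.0], [40.0, 29.7], [112.6, 29.7], [112.6, -31.0]]
40 -30.65402656254091 29.598212639166732 0.05104003495360861
60 -30.96674466768073 29.1524578776962 0.05107166279371972
80 -30.725527410255463 29.24204675353364 0.05111126525574966
100 -30.88003780955763 29.457376444031816 0.051073726059704644
  return _methods._mean(a, axis=axis, dtype=dtype,
  ret = ret.dtype.type(ret / rcount)
```

View pics/w4.png

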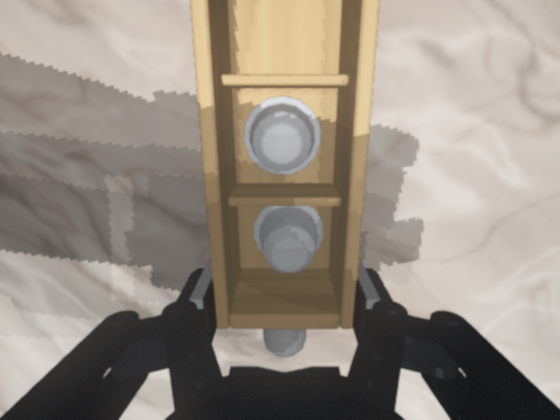

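Tray is level (top at 0.051), capsules upright at px (283,135) and (288,238), and centred on the case to within about 0.5 mm. I slide it in slowly and watch the force.

```bash
python3 -m inch '[[1,0.004,0,0,0],[1,0.01,0,0,0],[1,0.016,0,0,0],[1,0.02,0,0,0],[1,0.024,0,0,0]]'
python3 -m inch '[[1,0.003,0,0,0],[1,0.006,0,0,0],[1,0.009,0,0,0],[1,0.012,0,0,0],[1,0.015,0,0,0]]'
```

```text
time: 17.23
eef_pos: [0.485, -0.0575, 0.0214]
tcp_rot: [0.785, 0.62, 0.0, 0.0]
contact_force: [-0.0, -0.3, -1.9]
opening: 0.686
finger_force: 97.0
time: 17.65
eef_pos: [0.4882, -0.0433, 0.0213]
tcp_rot: [0.785, 0.62, 0.0, 0.0]
contact_force: [0.3, 0.2, -2.6]
opening: 0.685
finger_force: 97.0
```

```bash
python3 -m inch '[[1,0.005,0,0,0],[1,0.011,0,0,0],[1,0.017,0,0,0],[1,0.023,0,0,0],[1,0.027,0,0,0]]'
python3 -m inch '[[1,0.007,0,0,0],[1,0.015,0,0,0],[1,0.023,0,0,0],[1,0.031,0,0,0],[1,0.037,0,0,0]]'
python3 -m inch '[[1,0.007,0,0,0],[1,0.015,0,0,0],[1,0.023,0,0,0],[1,0.031,0,0,0],[1,0.036,0,0,0]]'
python3 -m inch '[[1,0.004,0,0,0],[1,0.007,0,0,0],[1,0.01,0,0,0],[1,0.01,0,0.001,0],[1,0.01,0,0.0015,0]]'
```

```text
time: 18.07
eef_pos: [0.4945, -0.0165, 0.0213]
tcp_rot: [0.785, 0.62, 0.0, -0.0]
contact_force: [0.5, 0.7, -3.8]
opening: 0.688
finger_force: 97.0
time: 18.48
eef_pos: [0.5032, 0.0197, 0.0213]
tcp_rot: [0.785, 0.62, 0.0, -0.0]
contact_force: [0.4, 0.4, -1.8]
opening: 0.685
finger_force: 97.0
time: 18.9
eef_pos: [0.5116, 0.0547, 0.0214]
tcp_rot: [0.785, 0.62, 0.0, -0.0]
contact_force: [0.1, 1.1, -2.1]
opening: 0.687
finger_force: 97.0
time: 19.32
eef_pos: [0.5137, 0.0634, 0.0197]
tcp_rot: [0.785, 0.62, -0.0, 0.0]
contact_force: [-0.6, -0.1, -2.5]
opening: 0.691
finger_force: 97.0
```

```bash
python3 -m inch '[[0,0,0,0,0],[0,0,0,0,0],[0,0,0,0,0],[0,0,0,0,0],[0,-0.01,0,0,0]]'
python3 -m inch '[[0,-0.015,0,0,0],[0,-0.03,0,0,0],[0,-0.045,0,0,0],[0,-0.06,0,0.002,0],[0.5,-0.065,0,0.003,0]]'
python3 -m inch '[[1,0,0,0,0],[1,0,0,0,0],[1,0,0,0,0],[1,0,0,0,0],[1,0,0,0,0]]' 40
python3 - <<'E'
from h import *
np.set_printoptions(precision=4,suppress=True)
s=ctrl.get_state(); p,r=pose()
print(r.inv().apply(np.array([.5184,.0854,p[2]])-p)*1000)
c=cam("wrist");save(c,"w5.png")
E
```

```text
time: 19.73
eef_pos: [0.5119, 0.0541, 0.0203]
tcp_rot: [0.785, 0.62, 0.001, 0.0]
contact_force: [0.1, 0.6, 1.0]
opening: 1.0
finger_force: 0.0
time: 20.15
eef_pos: [0.4959, -0.0115, 0.0169]
tcp_rot: [0.785, 0.619, -0.0, 0.0]
contact_force: [0.2, 0.1, 0.1]
opening: 0.882
finger_force: 0.0
time: 20.57
eef_pos: [0.4964, -0.009, 0.0169]
tcp_rot: [0.785, 0.62, 0.0, 0.0]
contact_force: [0.2, 0.7, -0.4]
opening: 0.143
finger_force: 0.0
[96.9522 -0.4609  0.0051]
```

View pics/w5.png

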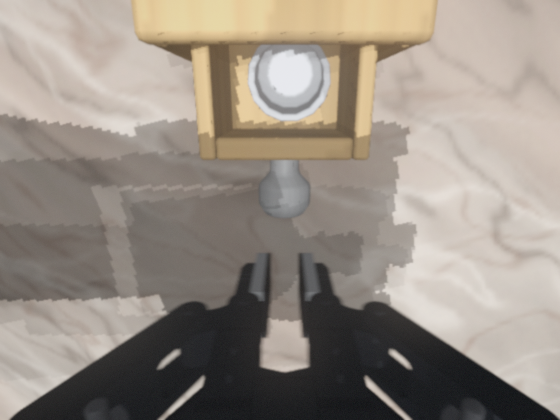

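The tray is in straight with the capsule at px (290,75) and knob at (285,190). The fingers are behind the knob, nearly shut, so I now push gently.

```bash
python3 -m inch '[[1,0.004,0,0,0],[1,0.009,0,0,0],[1,0.014,0,0,0],[1,0.018,0,0,0],[1,0.021,0,0,0]]'
python3 -m inch '[[1,0.004,0,0,0],[1,0.008,0,0,0],[1,0.012,0,0,0],[1,0.016,0,0,0],[1,0.02,0,0,0]]'
python3 -m inch '[[1,0.004,0,0,0],[1,0.007,0,0,0],[1,0.009,0,0,0],[1,0.011,0,0,0],[1,0.013,0,0,0]]'
python3 - <<'E'
from h import *
s=ctrl.get_state(); p,r=pose()
print(s["opening"],r.inv().apply(np.array([.5184,.0854,p[2]])-p)*1000)
E
```

```text
time: 21.03
eef_pos: [0.5013, 0.0116, 0.0168]
tcp_rot: [0.785, 0.62, 0.0, -0.0]
contact_force: [-0.2, -0.2, 0.8]
opening: -0.001
finger_force: 0.0
time: 21.45
eef_pos: [0.5059, 0.0306, 0.0168]
tcp_rot: [0.785, 0.62, -0.0, 0.0]
contact_force: [-0.2, -1.2, 0.2]
opening: -0.003
finger_force: 0.7
time: 21.87
eef_pos: [0.5089, 0.0431, 0.0168]
tcp_rot: [0.785, 0.62, -0.0, 0.0]
contact_force: [-0.6, -1.5, 0.1]
opening: -0.003
finger_force: 0.7
-0.003259834072898915 [ 4.33363438e+01 -5.51569122e-01 -3.79773888e-03]
```

```bash
python3 -m inch '[[1,0.001,0,0,0],[1,0.002,0,0,0],[1,0.003,0,0,0],[1,0.004,0,0,0],[1,0.005,0,0,0]]'
python3 -m inch '[[1,0.001,0,0,0],[1,0.0015,0,0,0],[1,0.002,0,0,0],[1,0.002,0,0,0]]'
```

```text
time: 22.28
eef_pos: [0.51, 0.0479, 0.0168]
tcp_rot: [0.785, 0.62, -0.0, -0.0]
contact_force: [-0.9, -0.9, -1.0]
opening: -0.0
finger_force: 0.7
time: 22.62
eef_pos: [0.5105, 0.0499, 0.0168]
tcp_rot: [0.785, 0.62, 0.0, -0.0]
contact_force: [-0.9, -0.3, 0.4]
opening: 0.002
finger_force: 0.4
```

```bash
python3 -m inch '[[1,0.0007,0,0,0],[1,0.0014,0,0,0],[1,0.002,0,0,0],[1,0.002,0,0,0]]'
python3 -m inch '[[1,0.0007,0,0,0],[1,0.0014,0,0,0],[1,0.002,0,0,0],[1,0.002,0,0,0]]'
```

```text
time: 22.95
eef_pos: [0.5107, 0.0508, 0.0168]
tcp_rot: [0.785, 0.62, -0.001, 0.001]
contact_force: [-1.0, -6.1, 1.4]
opening: -0.005
finger_force: 2.9
time: 23.28
eef_pos: [0.5107, 0.0508, 0.0169]
tcp_rot: [0.784, 0.621, -0.003, 0.001]
contact_force: [-3.2, -13.3, 2.8]
opening: 0.003
finger_force: 6.8
```

The push hits the back wall (force up, no motion). I back away, rise and check.

```bash
python3 -m inch '[[1,-0.01,0,0,0],[1,-0.03,0,0,0],[1,-0.06,0,-0.02,0],[1,-0.09,0,-0.05,0],[1,-0.11,0,-0.09,0]]'
python3 -m inch '[[1,0,0,0,0],[1,0,0,0,0]]'
python3 - <<'E'
from h import *
np.set_printoptions(precision=4,suppress=True)
p,r=pose(); c=cam("wrist");save(c,"w6.png");P,uv=cloud(c);Q=r.inv().apply(P-p)*1000
m=np.array([abs(Q[:,1])<6,]).all(0)&(P[:,2]>.012)&(P[:,2]<.07)&(Q[:,0]>60)
for lo in np.arange(.012,.07,.005):
    k=m&(P[:,2]>=lo)&(P[:,2]<lo+.005)
    if k.any(): print(lo.round(3),Q[k,0].min(),k.sum())
n=(abs(Q[:,1])>15)&(abs(Q[:,1])<28)&(P[:,2]>.02)&(P[:,2]<.048)&(Q[:,0]>80);print("board x",np.percentile(Q[n,0],[5,50,95]))
n=(abs(Q[:,1])>35)&(abs(Q[:,1])<39)&(P[:,2]>.02)&(P[:,2]<.05)&(Q[:,0]>80);print("case wall end x",np.percentile(Q[n,0],[5,50,95]))
s=cam("top")
for q in("mug_tea","honey_jar","kitchen_timer","plate","tuna_tin","coffee_tin","sugar_canister","pepper_shaker"):
    k=ctrl.tip_of(q,s)[:1]
    if k: print(q,np.round(k[0]["at"]))
s=cam("scene");cv2.imwrite("pics/s6.png",cv2.resize(s["pixels"][130:290,120:400,::-1],None,fx=2.5,fy=2.5))
E
```

```text
time: 23.7
eef_pos: [0.4837, -0.0524, 0.102]
tcp_rot: [0.785, 0.619, -0.001, -0.003]
contact_force: [-0.3, 0.0, -0.2]
opening: 0.005
finger_force: 0.0
time: 23.87
eef_pos: [0.4883, -0.0531, 0.1065]
tcp_rot: [0.786, 0.619, 0.002, 0.003]
contact_force: [-0.2, 1.0, 0.7]
opening: 0.001
finger_force: 0.0
0.012 141.89432806814398 14
0.017 142.07223759998917 14
0.022 116.21378477935573 12
0.027 116.26310574837548 22
0.032 116.1966287000544 212
0.037 116.28810132240483 495
0.042 119.00172457613665 37
board x [141.9341 142.1943 142.6164]
case wall end x [141.7907 142.0721 142.1446]
mug_tea [180. 250.]
honey_jar [237. 229.]
kitchen_timer [364. 192.]
plate [386. 242.]
tuna_tin [271. 146.]
coffee_tin [341. 155.]
sugar_canister [213. 160.]
pepper_shaker [343. 153.]
```

View pics/w6.png

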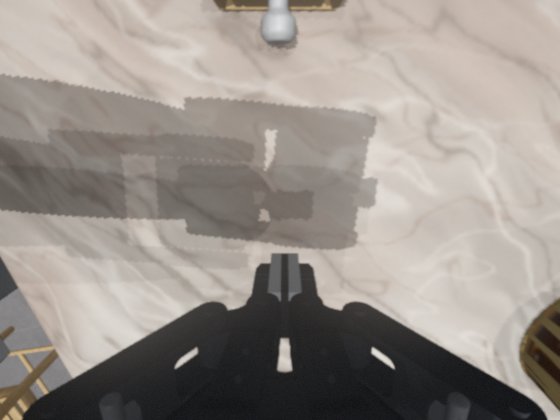

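View pics/s6.png

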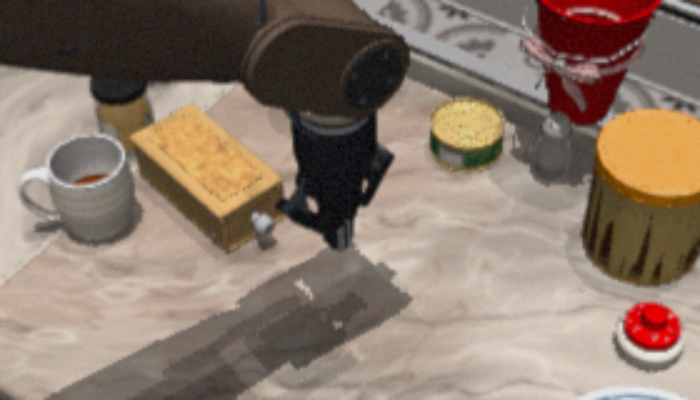

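The wrist view shows the knob at px (280,25), outside the mouth. The scene view shows the tray closed at about (262,225), the board level with the case walls (142.2 against 142.1 mm), and the other things in place.

```bash
python3 -c "
from plant import ctrl
print(ctrl.sign_off())"
```

```text
the job is handed in; nothing more can be done
None
```

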